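# Zero the scale, then lift the loaded soldering block off it and hold it for the reading

### The arm

A 6-joint arm with a two-finger parallel gripper is mounted at the origin on a cart in front of the work surface, level with it; the furniture and walls round the work are solid. World frame = base frame: x ahead of the robot, y to its left, z up, the work surface at z = 0. Lengths are in mm, angles in rad, forces in N, time in s.
With the tool pointing down it reaches from about 250 to 775 mm from the base axis. Payload 4 kg.
Tool frame: the origin (TCP) lies at the very end of the fingers, on their centre line; the grasp point (between the pads) lies 19 mm behind it; z points along the fingers, y is the line along which they close (so a half turn about z gives the same grasp; the last joint's range is limited). The gripper opens to 94 mm and grips with 3 to 60 N. Pads are 16 mm wide; open, the fingers measure 119 mm over their backs; the gripper's body (75 mm by 177 mm) begins 78 mm behind the grasp point.
Start: joints at [1.2, 0.087, 1.371, -0, 1.684, -0.103], TCP at [145.545, 530.412, 205.506] pointing down, gripper open.
Joint ranges: [-3.1, 3.1], [-0.76, 2.03], [0.27, 2.55], [-1.08, 4.22], [0.17, 2.65], [-2.57, 2.57]. Speed limits (rad/s): [2.79, 2.79, 3.14, 3.14, 3.14, 3.14].

### API

Orientations are given as a 3x3 rotation matrix whose columns are the frame's x, y, z axes.
In Python, from rig import ctrl gives the robot as it stands. Calls block until the motion is done:
- ctrl.move_pose(position, orientation): joint-space move of the TCP to a pose.
- ctrl.move_linear(position, max_speed=150, rot=None, max_force=None): straight line of the TCP; rot=None keeps the orientation; max_speed is the mean speed in mm/s. With max_force (N) it stops when the force on the tool has changed by that much, and returns True; else False.
- ctrl.goto_joints(angles): joint-space move.
- ctrl.open_gripper() and ctrl.clamp(effort=None): open the fingers fully, or close them until they stop; effort is the grip in N (None keeps the last).
- ctrl.pause(seconds).
- ctrl.solve_ik(position, orientation): joint angles nearest the present ones, or None.
- ctrl.get_image(name): name is "scene" or "top"; returns a dict with "frame" (400x640x3 uint8, red, green, blue), "mtx" (3x3 intrinsics, pixels), "pose" (4x4, takes a point from camera to world coordinates). Camera axes: x right, y down, z forward; pixel columns grow to the right and rows downward; lengths in mm; the calibration is good to about 2 mm. A picture is of the moment at which its call begins. There is no depth.
A pose or a line that the arm cannot do raises ctrl.IKError and nothing moves.
- ctrl.finish_job(): hands the job in; it is judged then, once.
Readings, each from a call of its own:
- ctrl.get_time_s(): time.
- ctrl.get_qpos(): joint angles.
- ctrl.get_joint_velocities(): joint speeds.
- ctrl.get_joint_efforts(): joint torques, N m.
- ctrl.get_ee_pos(): TCP position.
- ctrl.get_tcp_rot(): TCP orientation.
- ctrl.get_wrist_force(): force on the tool from outside, world axes, zero at the start.
- ctrl.get_moment(): the same for the moment, N m.
- ctrl.get_width(): finger opening in mm.
- ctrl.get_gripper_force(): force on a finger pad.
Only numpy, scipy, OpenCV 4.12 (cv2) and the standard library are available. Lean on these libraries where they do the work, as an engineer would, in place of code of your own. Each camera call takes 0.05 s, during which the arm holds its last target. There are 200 camera calls.

### The job

Weigh the loaded black soldering block by taking it off a zeroed scale: while it stands on the pan, twist the black knob on the grey indicator unit clockwise (seen from above) to its stop, let go so that it springs back, and leave it alone. Then take the block by its sides, lift it straight up about 10 cm clear of the pan with the little clear box still lying on top of it, and keep it over the pan, level and still: the program finishes while holding it there. Leave everything else on the table where it is.

Things in the scene. Friction and masses are not known exactly. Their poses are not given: they have to be found in the camera images.
- pan_center (a point): centre of the top face of the scale's square steel pan (132 x 132 mm), 50 mm above the table. The scale is white, 140 x 150 mm, fixed to the table; it and the indicator unit may stand on either side and be turned by up to about 0.4 rad. Axes: z up
- zero_knob_grip (a point): grip point of the black zero knob, on its vertical turning axis, 25 mm above the top of the grey indicator unit (110 x 92 mm, top 40 mm above the table, fixed; so this point is 65.5 mm above the table). The knob is an upright bar 40 mm long, 12 mm wide, with a white line on top, reaching from 5 mm to 34 mm above the unit, on a 38 mm disc 5 mm high. The point turns with the knob: its x axis lies along the bar, its y axis across it (grasp width 12 mm), z up
- zero_knob (a joint): turn of the zero knob in rad: 0 at rest, grows clockwise seen from above, stop at 1.0. A spring (0.012 N m at rest, 0.052 N m at the stop) turns it back to 0 when it is let go
- block_center (a point): centre of the black charcoal soldering block, 57 x 87 x 30 mm (x, y, z), about 0.1 kg, standing flat on the pan. Its x axis lies across the 57 mm width (the grasp width), its y axis along the 87 mm length, z up. The centre is 15 mm above the pan
- chip_box_center (a point): centre of the little clear box of solder chips, 20 x 34 x 10 mm (x, y, z), 0.02 kg, lying loose on top of the block near its middle; it must ride along on the block. z up
- scale: the white scale with its steel pan, 140 x 150 x 50 mm, fixed; origin under its centre, on the table
- block: the same black soldering block; origin at the centre of its underside
- chip_box: the same little clear box; origin at the centre of its underside
- indicator: the grey indicator unit with its display and knob, 110 x 92 mm, fixed; origin under its centre, on the table; its x axis points from the knob to the display, and the knob axis is 18 mm behind the origin along it
- tool_glass: bystander, leave it alone: tall glass full of tweezers, 65 mm wide, 164 mm high; origin at the centre of its underside
- white_pot: bystander, leave it alone: white pot with a screw lid, 73 mm wide, 100 mm high; origin at the centre of its underside
- brown_bottle: bystander, leave it alone: small brown bottle with a black cap, 36 mm wide, 82 mm high; origin at the centre of its underside
- tongs: bystander, leave it alone: copper tongs lying flat, 28 x 207 x 10 mm; origin at the centre of its underside
Things that resemble listed ones, but are neither listed nor needed, are in the scene too. Of the things like the chip_box, leave any that is green; of the rest the smaller one is meant.

How it is judged (in metres and radians):
On the way, in this order (a step that is already met when the one before it is completed fails the run):
1. the knob is twisted to its stop while the loaded block stands on the pan (value of joint zero_knob above 0.88 rad and contact force between block and scale above 0.3 N and z of chip_box_center in the frame of block_center between 0.012 and 0.03 m and distance between chip_box_center and block_center below 0.05 m), for 0.1 s.
2. the knob is let go and has sprung back, the block still on the pan (value of joint zero_knob below 0.12 rad and contact force between the fingers and indicator below 0.05 N and contact force between block and scale above 0.3 N and z of chip_box_center in the frame of block_center between 0.012 and 0.03 m and distance between chip_box_center and block_center below 0.05 m), for 0.2 s.
3. the block is lifted level, more than 5 cm clear of the pan, with the box on it (z of block_center in the frame of pan_center above 0.065 m and angle between block_center's own z axis and vertical below 0.2 rad and contact force between the fingers and block above 0.5 N and value of joint zero_knob below 0.12 rad and z of chip_box_center in the frame of block_center between 0.012 and 0.03 m and distance between chip_box_center and block_center below 0.05 m), for 0.2 s.
At the end, for the whole second after the job is handed in: The fingers hold the block with its underside 5 to 16 cm above the pan, its centre within 5 cm of the pan's centre sideways, tilted less than 8 degrees, still (under 15 mm/s and 0.1 rad/s), not touching the scale, the clear box lying free on top of it, and the knob back at rest (under 0.12 rad) (z of block_center in the frame of pan_center between 0.065 and 0.175 m and horizontal distance between block_center and pan_center below 0.05 m and angle between block_center's own z axis and vertical below 0.14 rad and linear speed of block below 0.015 m/s and angular speed of block below 0.1 rad/s and contact force between the fingers and block above 0.5 N and contact force between block and scale below 0.02 N and z of chip_box_center in the frame of block_center between 0.012 and 0.03 m and distance between chip_box_center and block_center below 0.05 m and contact force between chip_box and block above 0.05 N and contact force between the fingers and chip_box below 0.05 N and value of joint zero_knob below 0.12 rad); the arm keeps its last pose, push and grip.
It fails at once if the clear box comes off the top of the block (not (z of chip_box_center in the frame of block_center between 0.012 and 0.03 m and distance between chip_box_center and block_center below 0.05 m)).
It fails at once if the block is tipped by more than 20 degrees (angle between block_center's own z axis and vertical above 0.35 rad).
It fails at once if a bystander is moved by more than 2 cm (distance of any of tool_glass, white_pot, brown_bottle, tongs from where it was at the start of the episode above 0.02 m).
It also fails if it takes over 56 s, if anything falls off the work surface, if the arm or the gripper's body presses on something with over 40 N, if the wrist force passes 120 N, or if a joint passes its speed limit or range.

## Working session

There is one attempt and no reset: what is moved stays moved. The work goes in short steps, each a Python script; the robot and the scene stay as the last script left them, time stands still between calls to the robot, and variables do not carry over. Pictures are saved under pics/ and viewed, at most 10 in all, crops included, and the job is handed in when it is done.

```bash
mkdir -p pics; ls; python3 - <<'E'
from rig import ctrl
import cv2,numpy as np
for n in("scene","top"):
    d=ctrl.get_image(n); cv2.imwrite(f"pics/{n}0.png",d["frame"][:,:,::-1]); np.savez(f"{n}0.npz",**d); print(n,d["mtx"].tolist(),d["pose"].round(3).tolist())
print(ctrl.get_time_s(),ctrl.get_tcp_rot().round(3).tolist() if hasattr(ctrl.get_tcp_rot(),'round') else ctrl.get_tcp_rot(), ctrl.get_width())
E
```

```text
pics
scene [[396.98542405160725, 0.0, 317.2279566748218], [0.0, 396.98542405160725, 195.49963991611406], [0.0, 0.0, 1.0]] [[-0.608, -0.618, 0.499, 177.786], [-0.794, 0.484, -0.367, 278.199], [-0.015, -0.619, -0.785, 750.102], [0.0, 0.0, 0.0, 1.0]]
top [[388.2472105504385, 0.0, 319.3792815706029], [0.0, 388.2472105504385, 211.4743026533468], [0.0, 0.0, 1.0]] [[-0.007, -0.992, 0.128, 478.537], [-1.0, 0.004, -0.028, -16.741], [0.028, -0.128, -0.991, 1045.046], [0.0, 0.0, 0.0, 1.0]]
0.1 [[-0.964, 0.265, -0.001], [0.265, 0.964, -0.002], [0.0, -0.002, -1.0]] 93.88931176448375
```

View pics/top0.png

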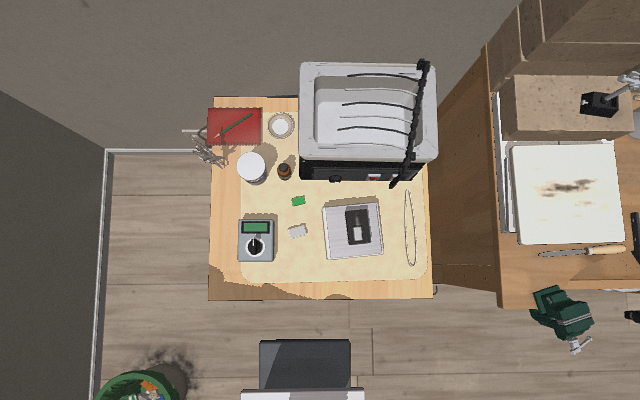

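View pics/scene0.png

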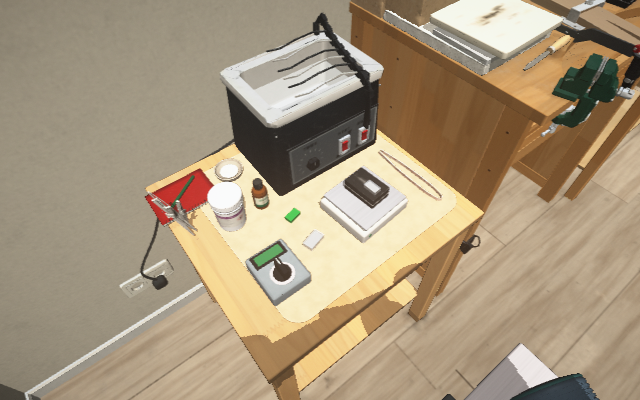

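The top view shows the scale at (352,230) with the black block at (358,227), the indicator at (256,240) with its knob at (255,246), and the tongs at (410,228). It also shows the pot at (251,167), the bottle at (285,170) and the glass at (210,150).

Three things could be the clear box: the one on the block (358,228), a clear one on the table (297,231) and a green one (299,201). Next I'll check them in an enlarged crop.

```bash
python3 - <<'E'
import cv2,numpy as np
a=cv2.imread("pics/top0.png")[190:270,230:390]
cv2.imwrite("pics/c1.png",cv2.resize(a,None,fx=5,fy=5,interpolation=cv2.INTER_CUBIC))
b=cv2.imread("pics/scene0.png")[155:305,240:420]
cv2.imwrite("pics/c2.png",cv2.resize(b,None,fx=4,fy=4,interpolation=cv2.INTER_CUBIC))
E
```

```text
(no output)
```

View pics/c1.png

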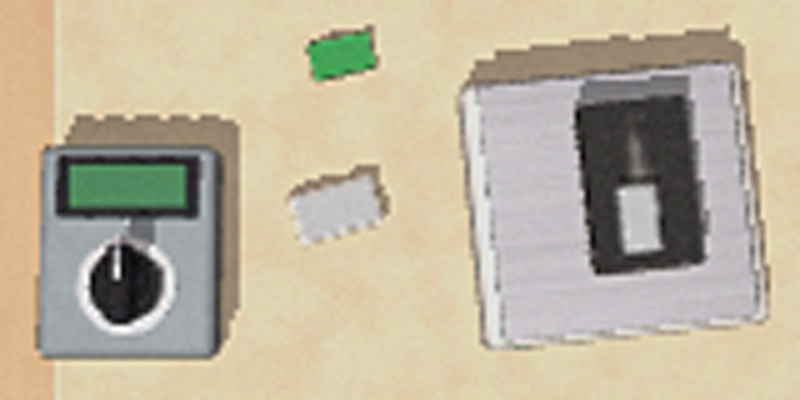

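View pics/c2.png

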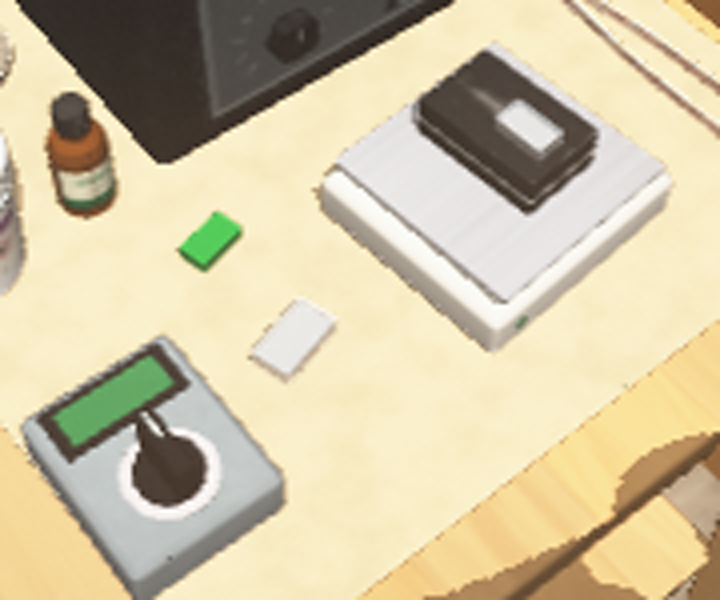

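The crop confirms it. The clear box on the block at c1 (640,217) is smaller than the clear one on the table at (335,208), it lies on the block, and the third is green. Now I'll back-project the corners from both views.

```bash
cat > h.py <<'E'
import numpy as np
def bp(view,uv,z):
    d=np.load(view+"0.npz"); uv=np.atleast_2d(uv).astype(float)
    r=(np.linalg.inv(d["mtx"])@np.c_[uv,np.ones(len(uv))].T).T@d["pose"][:3,:3].T
    o=d["pose"][:3,3]; return (o+r*((z-o[2])/r[:,2])[:,None])[:,:2]
T=lambda uv,z: bp("top",(np.atleast_2d(uv)+.5)/5-.5+[230,190],z)
S=lambda uv,z: bp("scene",(np.atleast_2d(uv)+.5)/4-.5+[240,155],z)
E
python3 - <<'E'
from h import *
def rep(n,p):
    e=np.roll(p,-1,0)-p
    print(n,"c",p.mean(0).round(1),"len",np.linalg.norm(e,axis=1).round(1),"ang",np.degrees(np.arctan2(e[:,1],e[:,0])).round(1))
rep("block T",T([(578,107),(688,94),(706,262),(597,274)],80))
rep("block S",S([(416,106),(492,48),(598,131),(528,197)],80))
rep("pan T",T([(475,86),(738,66),(764,320),(494,346)],50))
rep("pan S",S([(335,165),(490,48),(668,172),(502,300)],50))
rep("ind T",T([(43,150),(218,150),(218,356),(39,356)],40))
rep("ind S",S([(28,424),(163,339),(284,484),(139,582)],40))
rep("box T",T([(617,185),(657,180),(664,250),(625,255)],90))
rep("box S",S([(497,107),(522,95),(565,133),(540,152)],90))
print("disc",T((126,283),45),S((171,469),45))
print("line",T([(117,243),(117,280)],74.5),S([(145,412),(163,440)],74.5))
E
```

```text
block T c [ 565.  -140.8] len [56.  84.8 54.8 84.1] ang [ -83.4 -175.2   95.9    5.6]
block S c [ 561.6 -139.2] len [62.  81.6 61.1 85. ] ang [ -83.9 -176.7   99.4    4.1]
pan T c [ 557.6 -132. ] len [137.5 132.  139.1 134. ] ang [ -85.8 -175.7   95.1    3.6]
pan S c [ 555.8 -130.2] len [127.6 132.2 129.6 125.9] ang [ -84.2 -173.1   93.     6.2]
ind T c [534.4 119.6] len [ 90.4 106.1  91.2 105.8] ang [ -90.2 -179.5   89.6    0. ]
ind S c [531.2 120.1] len [ 82.3 105.9  84.6 104.9] ang [ -90.2 -180.    89.1   -1.3]
box T c [ 547.4 -138.5] len [20.1 34.8 19.5 34.8] ang [ -83.2 -175.5   96.9    5.5]
box S c [ 546.9 -141.5] len [16.6 34.2 19.4 37.7] ang [ -96.9 -180.    94.1   -4.4]
disc [[518.4580773 120.5102378]] [[516.32608999 118.78614352]]
line [[537.14593703 121.19893304]
 [518.79171296 120.93035854]] [[535.09817403 118.18929001]
 [517.17671701 119.8317904 ]]
```

The two views agree within about 3 mm and the sizes match:
- **Knob axis:** about (517,120), bar along world x.
- **Block:** about (563.5,-140), yaw 5°.
- **Pan:** about (556.7,-131).

Next I'll grasp the knob and twist it.

```bash
cat >> h.py <<'E'
def R(th,s=1):
    "tool down, closing axis = s*(world y turned by th)"
    y=s*np.array([-np.sin(th),np.cos(th),0]); z=np.array([0,0,-1.]); return np.c_[np.cross(y,z),y,z]
E
python3 - <<'E'
from h import *
from rig import ctrl
k=[517,120]
for s in(1,-1):
    for th in (0,-1): q=ctrl.solve_ik([*k,50],R(th,s)); print(s,th,None if q is None else np.round(q,2))
s=1
if any(ctrl.solve_ik([*k,50],R(t,1)) is None for t in(0,-1.1)): s=-1
ctrl.move_pose([*k,150],R(0,s)); print(ctrl.get_time_s(),ctrl.get_qpos())
hit=ctrl.move_linear([*k,49],80,max_force=8)
print("hit",hit,ctrl.get_ee_pos(),ctrl.get_time_s())
f0=np.array(ctrl.get_wrist_force())
if not hit:
    ctrl.clamp(20); print("w",ctrl.get_width(),ctrl.get_gripper_force(),np.array(ctrl.get_wrist_force())-f0,ctrl.get_moment(),ctrl.get_time_s())
import cv2
cv2.imwrite("pics/g.png",cv2.resize(ctrl.get_image("scene")["frame"][140:320,220:420,::-1],None,fx=3,fy=3))
E
```

```text
1 0 [ 0.12  0.13  1.64 -0.    1.37 -1.45]
1 -1 [ 0.12  0.13  1.64 -0.    1.37 -0.45]
-1 0 [ 0.12  0.13  1.64 -0.    1.37  1.69]
-1 -1 None
2.1083 [ 1.22495691e-01  6.17839048e-02  1.50750262e+00  3.51426103e-04
  1.57207022e+00 -1.44938138e+00]
hit False [517.55632857 120.05725594  49.73425787] 3.525
w 11.758131299435451 19.998967051506042 [-0.20889632  3.4024006  -0.95090179] [ 0.35385006 -0.00959448 -0.06622796] 4.75
```

View pics/g.png

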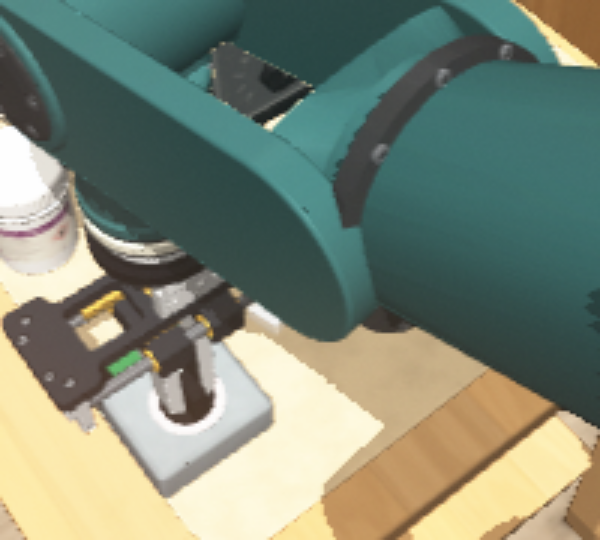

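The crop shows the fingers gripping the knob bar at about (190,385). The opening reads 11.8 mm, which matches the 12 mm bar. Now the twist, with a check on the moment.

```bash
python3 - <<'E'
from h import *
from rig import ctrl
q=np.array(ctrl.get_qpos()); 
def st(n): print(n,"q6",round(ctrl.get_qpos()[5]-q[5],3),"Mz",np.round(ctrl.get_moment(),3),"F",np.round(ctrl.get_wrist_force(),1),"w",round(ctrl.get_width(),2),"t",round(ctrl.get_time_s(),2))
st(0)
for a in(.3,.6,.8,.9,.95,1.0,1.03):
    g=q.copy(); g[5]+=a; ctrl.goto_joints(g); st(a)
ctrl.pause(.4); st("end")
E
```

```text
0 q6 0.0 Mz [ 0.409 -0.047 -0.059] F [-0.3  2.8 -0.1] w 11.98 t 4.8
0.3 q6 0.297 Mz [ 0.385 -0.014 -0.047] F [1.4 2.2 0.2] w 11.87 t 5.19
0.6 q6 0.596 Mz [ 0.621 -0.173  0.066] F [ 2.1  3.9 -0.8] w 11.82 t 5.58
0.8 q6 0.795 Mz [ 0.855 -0.291  0.101] F [ 1.7  5.3 -1.4] w 12.02 t 5.89
0.9 q6 0.896 Mz [ 0.866 -0.291  0.034] F [ 2.1  5.3 -1.7] w 11.8 t 6.14
0.95 q6 0.945 Mz [ 0.879 -0.293  0.07 ] F [ 1.6  5.1 -1.4] w 11.91 t 6.39
1.0 q6 0.995 Mz [ 0.935 -0.306  0.14 ] F [ 2.7  4.5 -2.6] w 11.77 t 6.64
1.03 q6 1.025 Mz [ 0.873 -0.319  0.224] F [ 2.9  4.7 -2.4] w 11.87 t 6.89
end q6 1.025 Mz [ 0.867 -0.367  0.205] F [ 2.1  5.8 -2.3] w 12.2 t 7.29
```

The moment climbs at 1.0 rad, so the knob is at its stop. I'll release it, rise, move above the block and check the view.

```bash
python3 - <<'E'
from h import *
from rig import ctrl
import cv2
ctrl.open_gripper(); ctrl.pause(.5)
print(ctrl.get_width(),np.round(ctrl.get_wrist_force(),2),ctrl.get_ee_pos())
p=ctrl.get_ee_pos(); ctrl.move_linear([p[0],p[1],180],120)
b=[561,-140]; th=np.radians(5)
for s in(1,-1):
    q=ctrl.solve_ik([*b,54],R(th,s)); print(s,None if q is None else np.round(q,2))
s=1 if ctrl.solve_ik([*b,54],R(th,1)) is not None else -1
ctrl.move_pose([*b,180],R(th,s)); print(ctrl.get_ee_pos(),ctrl.get_time_s())
ims=[ctrl.get_image(n)["frame"][:,:,::-1] for n in("top","scene")]
a=cv2.resize(ims[0][180:280,230:430],(600,300),interpolation=cv2.INTER_CUBIC)
c=cv2.resize(ims[1][140:290,230:430],(400,300),interpolation=cv2.INTER_CUBIC)
o=np.zeros((600,600,3),np.uint8);o[:300]=a;o[300:,:400]=c
cv2.imwrite("pics/m.png",o)
E
```

```text
93.73832656026943 [-0.32  0.17  0.4 ] [516.9849565  120.56460931  48.99788592]
1 [-0.34  0.23  1.52 -0.    1.4  -2.  ]
-1 [-0.34  0.23  1.52 -0.    1.4   1.14]
[ 560.916732   -139.48112243  179.66485607] 11.75
```

View pics/m.png

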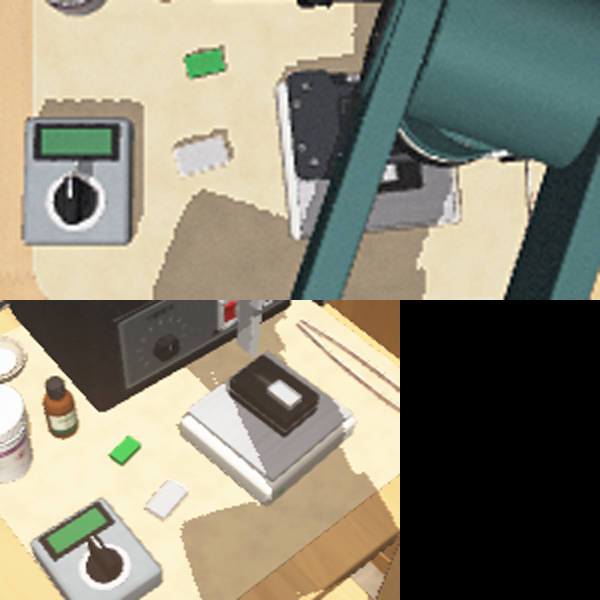

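The knob's white line is back at (70,187), pointing at the display as before, and the block and box haven't moved. I'll descend, grip the block, and check the grasp before lifting.

```bash
python3 - <<'E'
from h import *
from rig import ctrl
import cv2
b=[561,-140]
print(ctrl.move_linear([*b,85],100,max_force=6))
hit=ctrl.move_linear([*b,54],40,max_force=5)
print(hit,ctrl.get_ee_pos())
if not hit:
    f0=np.array(ctrl.get_wrist_force())
    ctrl.clamp(15); print("w",ctrl.get_width(),ctrl.get_gripper_force(),np.array(ctrl.get_wrist_force())-f0)
    if 53<ctrl.get_width()<61:
        ctrl.move_linear([*b,70],20); ctrl.pause(.2); print("w",ctrl.get_width(),ctrl.get_gripper_force(),np.round(np.array(ctrl.get_wrist_force())-f0,2))
print(ctrl.get_ee_pos(),ctrl.get_time_s())
im=ctrl.get_image("scene")["frame"][140:290,230:430,::-1]
cv2.imwrite("pics/l.png",cv2.resize(im,None,fx=3,fy=3,interpolation=cv2.INTER_CUBIC))
E
```

```text
False
False [ 561.20242547 -140.06772355   54.24074128]
w 55.01254639998663 14.981849938631058 [-0.03974542 -1.20746252 -0.32584044]
w 54.96815666523815 14.982297867536545 [ 0.26 -0.65 -1.45]
[ 560.86989485 -139.9537298    69.78340413] 15.7083
```

View pics/l.png

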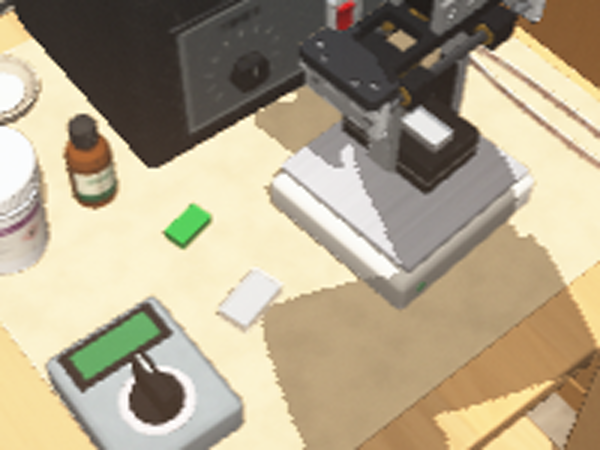

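The block is off the pan and level, with the box at (430,127) on top. The wrist force changed by about the weight of the loaded block. Now I'll lift to 10 cm.

```bash
python3 - <<'E'
from h import *
from rig import ctrl
import cv2
ctrl.move_linear([561,-140,154],40); ctrl.pause(1.0)
print(ctrl.get_width(),ctrl.get_gripper_force(),ctrl.get_ee_pos(),np.round(ctrl.get_wrist_force(),2),np.abs(ctrl.get_joint_velocities()).max(),ctrl.get_time_s())
im=ctrl.get_image("scene")["frame"][100:290,230:430,::-1]
cv2.imwrite("pics/f.png",cv2.resize(im,None,fx=3,fy=3,interpolation=cv2.INTER_CUBIC))
E
```

```text
54.75687093260995 14.98224064707756 [ 561.00111582 -139.99765662  153.99470024] [-0.56 -0.39 -0.05] 0.00232419694913923 19.0083
```

View pics/f.png

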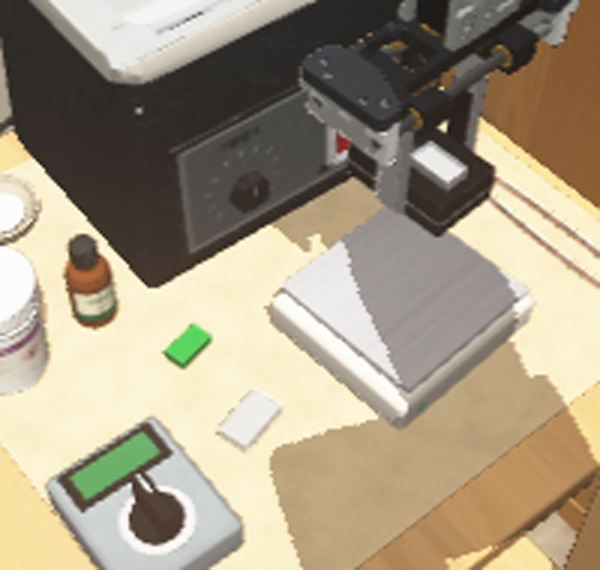

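The block is held level about 10 cm above the pan with the clear box at (438,165) on top, and the knob is at rest at (155,515). I'll hand in now.

```bash
python3 -c "
from rig import ctrl
print(ctrl.finish_job())"
```

```text
the job is handed in; nothing more can be done
None
```

The job is handed in (no verdict was returned): the knob was twisted to its stop and sprang back, and the arm is holding the block level and still about 10 cm above the pan, with the clear box on top.

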